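# Stop the empty stirrer, start the one under the vessel

### The arm

A 7-joint arm with a two-finger parallel gripper is mounted at the origin on the work surface. World frame = base frame: x ahead of the robot, y to its left, z up, the work surface at z = 0. Lengths are in m, angles in rad, forces in N, time in s.
With the tool pointing down it reaches from about 0.4 to 0.85 m from the base axis. Payload 4.5 kg.
Tool frame: the origin (TCP) lies at the very end of the fingers, on their centre line; the grasp point (between the pads) lies 19 mm behind it (r.grip_point_offset is the distance from the TCP to the grasp point, in m); y points along the fingers, x is the direction in which the jaws open and shut, and the axes are right-handed (so a half turn about y gives the same grasp; the last joint's range is limited). The gripper opens to 88 mm and grips with 3 to 60 N. Pads are 18 mm wide; open, the fingers measure 123 mm over their backs; the gripper's body (75 mm by 187 mm) begins 45 mm behind the grasp point.
Start: joints at [1.276, 0.689, -0.195, 1.565, 0.157, 0.902, -0.215], TCP at [0.202, -0.592, 0.239] pointing down, gripper open.
Joint ranges: [-3.01, 3.01], [-0.46, 2.08], [-1.47, 1.51], [0.13, 2.56], [-1, 4.14], [0.04, 2.09], [-2.66, 2.66]. Speed limits (rad/s): [2.57, 2.57, 3.14, 3.14, 3.14, 3.14, 3.14].

### API

Orientations are given as a unit quaternion [x, y, z, w].
In Python, from plant import get_state, snapshot, camera_params, job, r gives the robot as it stands.
- The arm moves only by the tool carry_out, never from a script. Its arguments are lists of equal length, an entry for each row: "offset": the shift along the world's x, y, z in m, a list of three; "twist": the turn about the world's z in degrees. In form: {"offset": [[tx, ty, tz], ...], "twist": [twist, ...]}. A call has 1 to 8 rows; each row shifts and turns the commanded pose from where the row before left it; what a row does not reach is not made up. A row lasts 1/8 s, in which the tool goes at most 62.5 mm and 10.7 degrees, less where a joint would pass 70% of its speed; a pose out of reach is approached as far as the arm can. A call with a gripper value outside its range is refused whole. "grip" is the finger opening in m, from 0 to 0.0881, set as the call begins (left out, the last holds). The fingers move at their own pace and stop on an object; "newtons" is the grip in N (left out, the last holds). Time passes only in rows, so rows that do not move let the fingers close. It gives the time, the measured TCP pose, the force and the opening at its end, in the units of the state.
- get_state(): the state, without advancing time (a new reading comes with each control period).
- snapshot(name): name is "side" or "top" or "wrist"; returns the picture (480x640x3 uint8, red, green, blue); there is no depth.
- camera_params(name): a dict with "camera_matrix" (3x3 intrinsics, pixels), "eye" and "orientation" of the camera in the world. Camera axes: x right, y up, looking along -z (the intrinsics and any distortion apply to the point x, -y, -z); pixel columns grow to the right and rows downward; lengths in m; the calibration is good to about 2 mm. The wrist camera is an equidistant fisheye: a pixel r from the principal point sees the ray r / f radians off the axis. A picture is of the moment at which its call begins: read the wrist's pose just before it. camera_params takes no time and is no camera call; for the wrist camera it gives the pose at the moment of the call.
- job.finish_job(): hands the job in, once; it reports no verdict.
The state is a dict: "clock": time; "q": joint angles; "qd": joint speeds; "joint_torque": joint torques, N m; "tool_pos": TCP position; "eef_rot": TCP orientation; "contact_force": force on the tool from outside, world axes, zero at the start; "moment": the same for the moment, N m; "opening": opening from 0.0 (shut) to 1.0 (fully open).
Only numpy, scipy, OpenCV 4.12 (cv2) and the standard library are available. Lean on these libraries where they do the work, as an engineer would, in place of code of your own. Each camera call takes 0.05 s, during which the arm holds its last target. There are 200 camera calls.

### The job

The lidded vessel has been moved to another magnetic stirrer: first stop the stirrer that now stands empty by pressing its bar-shaped stop key well down and letting it come back up, then start the stirrer under the tall lidded vessel by pressing its round start key in the same way. Press gently with the fingertips, do not press any other key, pick nothing up, and leave the vessel, the beaker and everything else on the bench standing where it is. Finish with the hand clear of everything.

Things in the scene. Friction and masses are not known exactly. Their poses are not given: they have to be found in the camera images.
- stirrer_empty: The stirrer with nothing on its plate. The three magnetic stirrers are alike, fixed, in any order left to right: grey box 260 mm deep (x), 140 mm wide (y); black key deck at the front (x -130 to -30 mm), 60 mm up; white plate 152 x 136 mm behind, centred at x = +50 mm, top 85 mm up; black dial on the front face. Origin: centre of underside; x away from the robot, y left.
- empty_stop_top (a point): Centre of the top of the bar-shaped stop key (44 mm along the stirrer's y, 18 mm along its x) of the stirrer with nothing on its plate; the right key of its deck seen from the robot. Stands 72 mm above the bench, 12 mm above the deck, and goes down with the key.
- empty_start_top (a point): Centre of the top of the round start key (28 mm across) of the stirrer with nothing on its plate; the left key of its deck seen from the robot. Stands 72 mm above the bench, 12 mm above the deck, and goes down with the key.
- empty_stop (a joint): Travel of that stop key in m: 0 up, 0.007 fully down. Spring: starts to move at about 1.8 N, fully down at about 6 N, then a hard stop; springs back up by itself.
- empty_start (a joint): Travel of that start key in m: 0 up, 0.007 fully down. Same spring as the stop key.
- stirrer_vessel: The stirrer that carries the tall lidded vessel. Same make as the empty stirrer: plain white keys on the deck at x = -95 mm, bar-shaped stop key at y = -35 mm (the right one seen from the robot), round start key at y = +38 mm (left). Origin: centre of underside; x away from the robot, y left.
- vessel_stop_top (a point): Centre of the top of the bar-shaped stop key (44 mm along the stirrer's y, 18 mm along its x) of the stirrer that carries the tall lidded vessel; the right key of its deck seen from the robot. Stands 72 mm above the bench, 12 mm above the deck, and goes down with the key.
- vessel_start_top (a point): Centre of the top of the round start key (28 mm across) of the stirrer that carries the tall lidded vessel; the left key of its deck seen from the robot. Stands 72 mm above the bench, 12 mm above the deck, and goes down with the key.
- vessel_stop (a joint): Travel of that stop key in m: 0 up, 0.007 fully down. Spring: starts to move at about 1.8 N, fully down at about 6 N, then a hard stop; springs back up by itself.
- vessel_start (a joint): Travel of that start key in m: 0 up, 0.007 fully down. Same spring as the stop key.
- stirrer_beaker: The stirrer that carries the low steel beaker. Same make and key layout as the others; its keys stay unpressed. Origin: centre of underside; x away from the robot, y left.
- beaker_stop_top (a point): Centre of the top of the bar-shaped stop key (44 mm along the stirrer's y, 18 mm along its x) of the stirrer that carries the low steel beaker; the right key of its deck seen from the robot. Stands 72 mm above the bench, 12 mm above the deck, and goes down with the key.
- beaker_start_top (a point): Centre of the top of the round start key (28 mm across) of the stirrer that carries the low steel beaker; the left key of its deck seen from the robot. Stands 72 mm above the bench, 12 mm above the deck, and goes down with the key.
- beaker_stop (a joint): Travel of that stop key in m: 0 up, 0.007 fully down. Spring: starts to move at about 1.8 N, fully down at about 6 N, then a hard stop; springs back up by itself.
- beaker_start (a joint): Travel of that start key in m: 0 up, 0.007 fully down. Same spring as the stop key.
- vessel: Tall glass vessel with a steel lid (102 mm across) and five white ports on it, 165 mm high in all, loose, standing about the middle of its stirrer's plate. Origin: centre of its underside, z up.
- beaker: Low open steel beaker, 80 mm across, 70 mm high, loose, standing about the middle of its stirrer's plate. Origin: centre of its underside.
- vial_a: Amber sample vial with a white cap, 20 mm across, 45 mm high, loose, standing on the bench in the gap between the right and the middle stirrer (seen from the robot). Origin: centre of its underside.
- vial_b: The same kind of vial, in the gap between the middle and the left stirrer.
- spatula: Slim flat steel lab spatula, 170 x 16 x 5 mm, loose, lying on the bench between the robot and the stirrers. Origin: underside, about the middle.
- tip_box: Pipette tip box with clear lid, 77 x 112 x 54 mm high, loose, on the bench between the robot and the stirrers. Origin: centre of its underside.
- reagent: Amber bottle with cap, 70 mm across, 160 mm high, loose, standing on the bench to the right of the stirrers. Origin: centre of its underside.

How it is judged:
By the outcome, as a careful person would: the job done as asked, in the order asked, and still so for the second after the job is handed in, with the robot touching nothing.
It also fails if it takes over 43 s, if anything falls off the work surface, if the arm or the gripper's body presses on something with over 40 N, if the wrist force passes 120 N, or if a joint passes its speed limit or range.

## Working session

There is one attempt and no reset: what is moved stays moved. The work goes in short steps, Python scripts to look and compute and a tool call to move; the robot and the scene stay as the last step left them, time stands still between calls to the robot, and variables do not carry over. Pictures are saved under pics/ and viewed, about 8 in all and at most 12, crops included, and the job is handed in when it is done.

Besides the shell and the picture viewer there is one more tool, called after "Request:" as a command line: name --pt "numbers of a row" for each row, then --argument value for the rest. carry_out: Moves the arm, as the interface text tells. Its arguments: {"type":"object","properties":{"offset":{"type":"array"},"twist":{"type":"array"},"grip":{"type":"number"},"newtons":{"type":"number"}},"required":["offset","twist"]}

```bash
mkdir -p pics
python3 - <<'E'
from plant import *
import cv2,numpy as np
s=get_state();print({k:np.round(v,3).tolist() for k,v in s.items()})
for n in("top","side"):
    p=camera_params(n);print(n,{k:(np.round(v,4).tolist() if not isinstance(v,str) else v) for k,v in p.items()})
    cv2.imwrite(f"pics/{n}0.png",snapshot(n)[...,::-1])
E
```

```text
{'clock': 0.0, 'q': [1.276, 0.69, -0.195, 1.566, 0.157, 0.902, -0.215], 'qd': [-0.0, -0.002, 0.0, 0.002, 0.001, 0.001, 0.001], 'joint_torque': [-0.0, -52.757, -1.267, -15.343, -0.053, 0.007, 0.0], 'tool_pos': [0.202, -0.591, 0.238], 'eef_rot': [-0.575, 0.412, -0.411, 0.575], 'contact_force': [-0.113, 1.1, 0.545], 'moment': [0.021, -0.013, 0.014], 'opening': 0.998}
top {'camera_matrix': [[563.4018, 0.0, 328.2851], [0.0, 563.4018, 242.4512], [0.0, 0.0, 1.0]], 'eye': [0.2724, -0.0657, 1.4888], 'orientation': [0.0546, -0.0618, -0.7023, 0.7071]}
side {'camera_matrix': [[481.7995, 0.0, 316.7785], [0.0, 481.7995, 243.4601], [0.0, 0.0, 1.0]], 'eye': [0.1702, 0.6715, 0.8859], 'orientation': [-0.0902, 0.3838, 0.8978, -0.1965]}
```

View pics/top0.png

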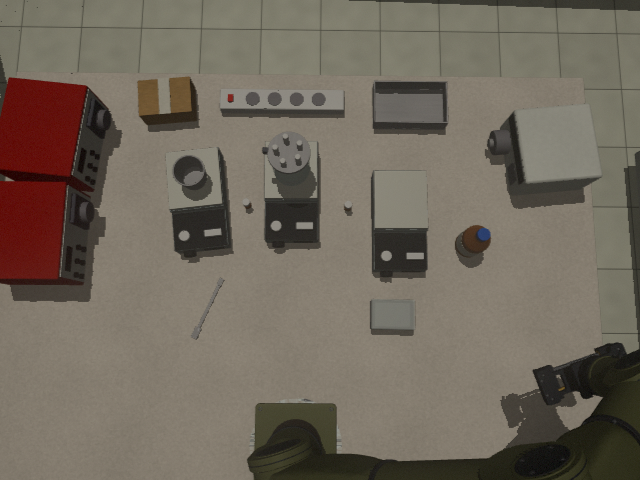

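View pics/side0.png

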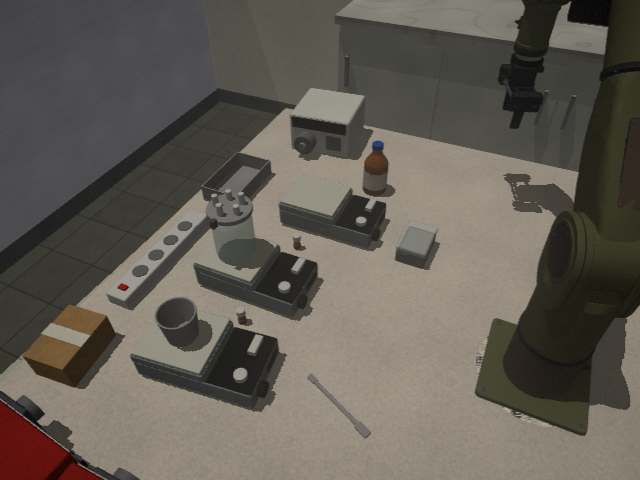

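```bash
cat > h.py <<'E'
import cv2,numpy as np
from scipy.spatial.transform import Rotation as R
def ray(p,uv):
    K=p["camera_matrix"];K=np.array(K)
    d=np.array([(uv[0]-K[0,2])/K[0,0],-(uv[1]-K[1,2])/K[1,1],-1.])
    return np.array(p["eye"]),R.from_quat(p["orientation"]).apply(d)
def atz(p,uv,z):
    e,d=ray(p,uv);return e+d*(z-e[2])/d[2]
def tri(p1,a,p2,b):
    e,d=ray(p1,a);f,g=ray(p2,b)
    s=np.linalg.lstsq(np.c_[d,-g],f-e,rcond=None)[0]
    x,y=e+s[0]*d,f+s[1]*g
    return (x+y)/2,np.linalg.norm(x-y)
def blob(im,uv,w=16):
    u,v=uv;c=im[v-w:v+w,u-w:u+w].min(2)
    t,m=cv2.threshold(c,0,255,cv2.THRESH_OTSU)
    n,l,st,ce=cv2.connectedComponentsWithStats(m)
    i=1+np.argmin(np.linalg.norm(ce[1:]-w,axis=1))
    return ce[i]+[u-w,v-w],st[i,4]
E
python3 - <<'E'
from h import *
from plant import *
P={n:camera_params(n) for n in("top","side")}
I={n:cv2.imread(f"pics/{n}0.png") for n in P}
for n,a,b in [("Estart",(386,256),(361,222)),("Estop",(415,256),(371,206)),("Vstart",(277,226),(284,288)),("Vstop",(304,226),(298,267)),("Bstart",(184,236),(240,376)),("Bstop",(212,232),(256,345))]:
    A,na=blob(I["top"],a,11);B,nb=blob(I["side"],b,11)
    x,e=tri(P["top"],A,P["side"],B)
    print(n,A.round(1),na,B.round(1),nb,x.round(4),round(e,4),"z72:",atz(P["top"],A,.072).round(4),atz(P["side"],B,.072).round(4))
print(R.from_quat(get_state()["eef_rot"]).as_matrix().round(3))
p=camera_params("wrist");print(p)
E
```

```text
Estart [386.  255.4] 89 [360.6 219.7] 57 [ 0.4747 -0.2265  0.0729] 0.0021 z72: [ 0.4759 -0.2264  0.072 ] [ 0.474  -0.2276  0.072 ]
Estop [415.  255.5] 102 [371.3 200.4] 141 [ 0.4731 -0.2985  0.0844] 0.0025 z72: [ 0.4761 -0.3003  0.072 ] [ 0.4765 -0.3137  0.072 ]
Vstart [275.6 225.4] 85 [283.7 285.3] 87 [0.55   0.0553 0.0733] 0.0021 z72: [0.5513 0.0557 0.072 ] [0.5496 0.0541 0.072 ]
Vstop [304.1 225. ] 118 [299.3 262.5] 135 [ 0.5489 -0.0182  0.0787] 0.0051 z72: [ 0.5528 -0.0172  0.072 ] [ 0.5494 -0.0243  0.072 ]
Bstart [183.8 235.3] 90 [239.6 373.5] 139 [0.5226 0.2881 0.0723] 0.0022 z72: [0.5237 0.2886 0.072 ] [0.5216 0.2877 0.072 ]
Bstop [212.2 232. ] 110 [254.6 343.2] 153 [0.5316 0.2162 0.0723] 0.0025 z72: [0.5329 0.2167 0.072 ] [0.5304 0.2158 0.072 ]
[[ 0.323 -0.001  0.946]
 [-0.946  0.002  0.323]
 [-0.002 -1.    -0.   ]]
{'camera_matrix': array([[371.64829954,   0.        , 318.46980668],
       [  0.        , 371.64829954, 238.46890107],
       [  0.        ,   0.        ,   1.        ]]), 'eye': array([ 0.26923515, -0.5677671 ,  0.38492778]), 'orientation': array([-0.11239422,  0.08152239, -0.57620053,  0.8054282 ])}
```

Right stirrer is empty (stop key ≈ 0.4755, −0.300). The vessel is on the middle one (start key ≈ 0.5505, 0.055). Key spacing (~74 mm) and height (~73 mm) agree with the data. I'll move above the stop key with the fingers shut and the jaw axis along x, to keep the wide body away from the bottle.

Request:
carry_out --pt "0.034 0.036 0" --pt "0.034 0.036 0" --pt "0.034 0.036 0" --pt "0.034 0.036 0" --pt "0.034 0.036 0" --pt "0.034 0.036 0" --pt "0.034 0.036 0" --pt "0.035 0.039 0" --twist '[9,9,9,9,9,9,9,8]' --grip 0 --newtons 10

```text
clock: 1.1
tool_pos: [0.4754, -0.2996, 0.2385]
eef_rot: [0.707, 0.0, -0.001, -0.707]
contact_force: [0.8, 0.5, 0.4]
opening: 0.115
```

Request:
carry_out --pt "0 0 0" --pt "0 0 0" --twist '[0,0]'

```text
clock: 1.35
tool_pos: [0.474, -0.3011, 0.2383]
eef_rot: [0.707, -0.002, 0.001, -0.707]
contact_force: [-0.1, -1.2, 0.2]
opening: 0.006
```

Request:
carry_out --pt "0 0 -0.045" --pt "0 0 -0.045" --pt "0 0 -0.03" --pt "0 0 -0.016" --pt "0 0 0" --pt "0 0 0" --twist '[0,0,0,0,0,0]'

```text
clock: 2.1
tool_pos: [0.4754, -0.3013, 0.1038]
eef_rot: [0.707, -0.001, 0.002, -0.707]
contact_force: [-0.5, 1.4, 0.5]
opening: 0.007
```

Run:
```python
from plant import *
import cv2,numpy as np
s=get_state();print(np.round(s["tool_pos"],4),np.round(s["q"],2),np.round(s["contact_force"],2))
a=snapshot("wrist");b=snapshot("side")[120:300,240:480]
b=cv2.resize(b,(640,480));
cv2.imwrite("pics/w1.png",cv2.resize(np.hstack([a,b]),(800,300))[...,::-1])
```

```text
[ 0.4754 -0.3013  0.1038] [ 0.71  0.83 -0.39  1.86  0.55  0.56 -0.05] [-0.51  1.39  0.49]
```

View pics/w1.png

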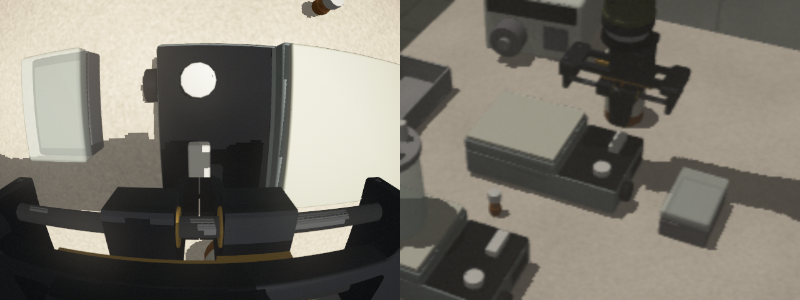

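Wrist view: start key at about (317,128) full-res, the visible part of the stop bar at (318,256), and fingers in line with it. Next I check the start key through the fisheye model.

```bash
cat >> h.py <<'E'
def fish(p,uv,z):
    K=np.array(p["camera_matrix"]);d=(np.array(uv)-K[:2,2])/K[0,0];t=np.linalg.norm(d)
    v=np.r_[d/t*np.sin(t)*[1,-1],-np.cos(t)];v=R.from_quat(p["orientation"]).apply(v)
    e=np.array(p["eye"]);return e+v*(z-e[2])/v[2]
E
python3 - <<'E'
from h import *
from plant import *
p=camera_params("wrist");im=snapshot("wrist")[...,::-1]
A,n=blob(im,(317,128),45);print(A,n,fish(p,A,.072).round(4))
for uv in [(301,256),(336,256),(318,226)]:print(fish(p,uv,.072).round(4))
E
```

```text
[316.734167   127.83824123] 2479 [ 0.4757 -0.2263  0.072 ]
[ 0.4674 -0.2901  0.072 ]
[ 0.4852 -0.2902  0.072 ]
[ 0.4761 -0.2745  0.072 ]
```

Request:
carry_out --pt "0 0.002 -0.015" --pt "0 0 -0.012" --pt "0 0 -0.003" --pt "0 0 -0.003" --pt "0 0 0" --pt "0 0 0" --twist '[0,0,0,0,0,0]'

```text
clock: 3.0
tool_pos: [0.4747, -0.2984, 0.07]
eef_rot: [-0.707, 0.001, -0.001, 0.707]
contact_force: [-1.3, 2.0, 3.7]
opening: 0.005
```

Request:
carry_out --pt "0 0 -0.002" --pt "0 0 -0.0015" --pt "0 0 0" --pt "0 0 0" --twist '[0,0,0,0]'

```text
clock: 3.5
tool_pos: [0.4749, -0.2986, 0.0664]
eef_rot: [0.707, -0.001, 0.001, -0.707]
contact_force: [-2.3, 1.2, 5.5]
opening: 0.008
```

Request:
carry_out --pt "0 0 -0.001" --pt "0 0 0" --pt "0 0 0" --twist '[0,0,0]'

```text
clock: 3.88
tool_pos: [0.4749, -0.2986, 0.0655]
eef_rot: [0.707, -0.001, 0.001, -0.707]
contact_force: [-2.6, 2.8, 7.0]
opening: 0.004
```

Request:
carry_out --pt "0 0 0.005" --pt "0 0 0.01" --pt "0 0 0.03" --pt "0 0 0.03" --pt "0 0.04 0" --pt "0 0.05 0" --pt "0 0.055 0" --pt "0 0.055 0" --twist '[0,0,0,0,0,9,9,9]'

```text
clock: 4.88
tool_pos: [0.4759, -0.0971, 0.1408]
eef_rot: [0.688, 0.167, -0.165, -0.687]
contact_force: [1.6, -0.5, 0.5]
opening: 0.01
```

Run:
```python
from plant import *
import cv2,numpy as np
s=get_state();print(np.round(s["tool_pos"],4),np.round(s["q"],2),np.round(s["contact_force"],2))
a=snapshot("wrist");b=snapshot("side")[120:300,240:480]
b=cv2.resize(b,(640,480));
cv2.imwrite("pics/w2.png",cv2.resize(np.hstack([a,b]),(800,300))[...,::-1])
```

```text
[ 0.4759 -0.0971  0.1408] [ 0.4   0.71 -0.48  2.06  0.65  0.52 -0.09] [ 1.57 -0.46  0.5 ]
```

View pics/w2.png

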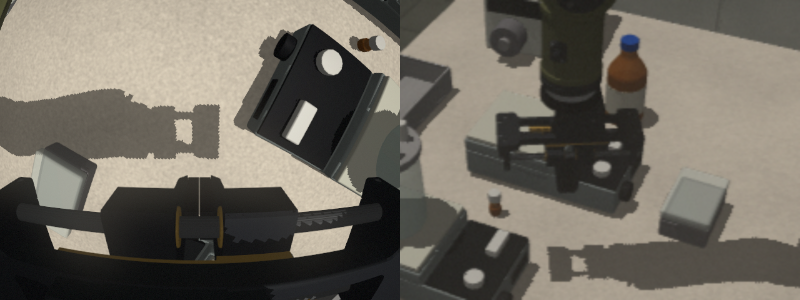

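The stop key is released and the middle stirrer's keys are visible: start at about (526,99), stop at about (478,195). Measuring them from here.

Run:
```python
from h import *
from plant import *
p=camera_params("wrist");im=snapshot("wrist")[...,::-1]
for uv in [(526,99),(478,195)]:
    A,n=blob(im,uv,42);print(A,n,fish(p,A,.072).round(4))
s=get_state();print(np.round(s["tool_pos"],4))
```

```text
[526.1707989  108.40495868] 1089 [0.5512 0.0556 0.072 ]
[476.55450536 205.3163201 ] 1587 [ 0.5518 -0.017   0.072 ]
[ 0.4761 -0.0952  0.141 ]
```

Request:
carry_out --pt "0 0 0" --pt "0 0 0" --pt "0 0 0" --pt "0 0 0" --pt "0 0 0" --pt "0 0 0" --pt "0 0 0" --pt "0 0 0" --twist '[9,9,9,9,9,9,9,0]'

```text
clock: 6.02
tool_pos: [0.4751, -0.1003, 0.1401]
eef_rot: [0.502, 0.498, -0.498, -0.502]
contact_force: [-0.2, -0.1, 0.2]
opening: 0.008
```

Request:
carry_out --pt "0.02 0.04 0" --pt "0.02 0.04 0" --pt "0.02 0.04 0" --pt "0.015 0.0345 0" --pt "0 0 -0.025" --pt "0 0 -0.015" --pt "0 0 0" --pt "0 0 0" --twist '[0,0,0,0,0,0,0,0]'

```text
clock: 7.02
tool_pos: [0.5501, 0.0554, 0.1006]
eef_rot: [0.501, 0.499, -0.499, -0.501]
contact_force: [0.2, 0.3, 0.1]
opening: 0.002
```

Run:
```python
from plant import *
import cv2,numpy as np
s=get_state();print(np.round(s["tool_pos"],4),np.round(s["q"],2),np.round(s["contact_force"],2))
a=snapshot("wrist");b=snapshot("side")[180:330,160:360]
b=cv2.resize(b,(640,480));
cv2.imwrite("pics/w3.png",cv2.resize(np.hstack([a,b]),(800,300))[...,::-1])
```

```text
[0.5501 0.0554 0.1006] [ 0.23  0.9  -0.73  1.88  0.9   0.73  0.54] [0.16 0.35 0.12]
```

View pics/w3.png

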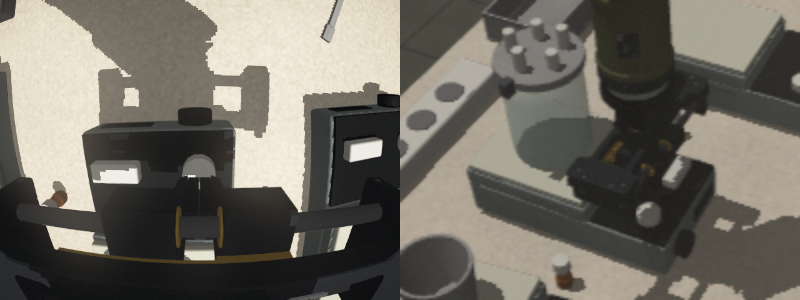

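The fingertips are over the round key at about (318,265) full-res, and the vessel is clear of the gripper. Pressing now.

Request:
carry_out --pt "0 0 -0.015" --pt "0 0 -0.01" --pt "0 0 -0.004" --pt "0 0 -0.003" --pt "0 0 0" --pt "0 0 0" --twist '[0,0,0,0,0,0]'

```text
clock: 7.88
tool_pos: [0.5493, 0.0555, 0.0684]
eef_rot: [-0.501, -0.499, 0.5, 0.501]
contact_force: [-3.3, -2.3, 4.7]
opening: 0.01
```

Request:
carry_out --pt "0 0 -0.002" --pt "0 0 -0.0015" --pt "0 0 0" --pt "0 0 0" --twist '[0,0,0,0]'

```text
clock: 8.38
tool_pos: [0.5495, 0.0557, 0.0654]
eef_rot: [0.501, 0.499, -0.5, -0.501]
contact_force: [-3.6, -3.1, 10.8]
opening: 0.004
```

Request:
carry_out --pt "0 0 0.005" --pt "0 0 0.01" --pt "0 0 0.03" --pt "0 0 0.04" --pt "-0.04 0 0.04" --pt "-0.04 0 0.04" --pt "-0.02 0 0.02" --pt "0 0 0" --twist '[0,0,0,0,0,0,0,0]'

```text
clock: 9.38
tool_pos: [0.4504, 0.0567, 0.2513]
eef_rot: [0.501, 0.501, -0.498, -0.499]
contact_force: [0.6, -0.0, -0.8]
opening: 0.009
```

Run:
```python
from plant import *
import cv2,numpy as np
s=get_state();print(np.round(s["tool_pos"],4),np.round(s["contact_force"],2))
b=snapshot("side");c0=cv2.imread("pics/side0.png")
cv2.imwrite("pics/e.png",cv2.resize(np.hstack([c0[100:440,100:460],b[100:440,100:460,::-1]]),(800,378)))
```

```text
[0.4504 0.0567 0.2513] [ 0.6  -0.01 -0.81]
```

View pics/e.png

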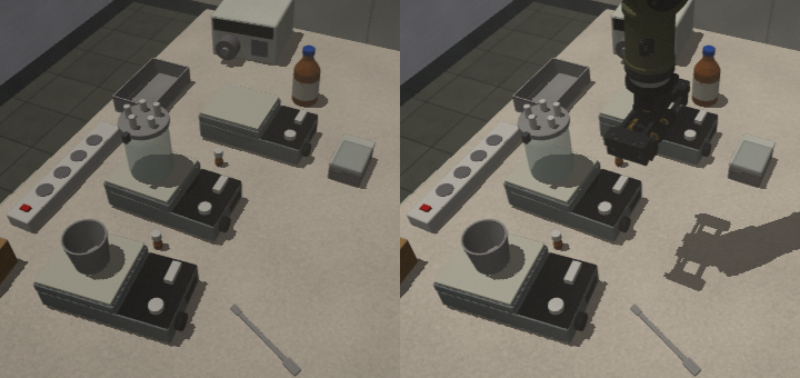

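Before (left) and after (right): everything stands where it was, both keys are back up and the hand is clear.

```bash
python3 -c "from plant import job;print(job.finish_job())"
```

```text
the job is handed in; nothing more can be done
None
```

I pressed and released the bar-shaped stop key of the empty (right) stirrer. Then I did the same with the round start key of the stirrer under the vessel (middle), and handed the job in at about 9.5 s.

- **Stop key:** the fingertips went down to z ≈ 0.0655 m with about 7 N, roughly 6.5 mm of its 7 mm travel. I read that as fully down.
- **Start key:** the fingertips went down to z ≈ 0.0654 m with about 11 N, which is on the hard stop and firmer than the 6 N needed.
- **Key travel:** I could not read the key joints directly, so both depths come from the arm's position and force readings.
- **Last checks:** the final side picture shows the vessel, beaker, visible vial, spatula, tip box and bottle where they were. Vial_a is mostly hidden behind the hand in that picture. The start key is back up, and an earlier picture showed the stop key up. The hand is clear, about 0.25 m above the bench, with near-zero contact force. No check failed.
- **Position readings:** the measured key positions agreed between cameras to about 2 mm, except the side camera's readings of the two bar keys on the empty and vessel stirrers. Those were off by up to about 13 mm, so I used the top and wrist cameras for the keys.

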